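# Start the tape polishing unit

### The arm

A 6-joint arm with a two-finger parallel gripper is mounted at the origin on the work surface. World frame = base frame: x ahead of the robot, y to its left, z up, the work surface at z = 0. Lengths are in mm, angles in rad, forces in N, time in s.
With the tool pointing down it reaches from about 250 to 775 mm from the base axis. Payload 4 kg.
Tool frame: the origin (TCP) lies on the mounting face of the last link; the fingertips stand ahead of it and the grasp point (between the pads) lies 155 mm ahead of it (bot.tip_extent is the z of the fingertips in the tool frame, in mm); z points along the fingers, y is the line along which they close (so a half turn about z gives the same grasp; the last joint's range is limited). The gripper opens to 85 mm and grips with 20 to 120 N. Pads are 22 mm wide; open, the fingers measure 114 mm over their backs; the gripper's body (76 mm by 85 mm) begins 54 mm behind the grasp point. The pads swing forward as they close: fully open they stand 13 mm farther back than shut.
Start: joints at [-1.27, 0.087, 1.371, -0, 1.684, -0.103], TCP at [216.097, -505.769, 404.741] pointing down, gripper open.
Joint ranges: [-3.1, 3.1], [-0.76, 2.03], [0.27, 2.55], [-1.08, 4.22], [0.17, 2.65], [-2.57, 2.57]. Speed limits (rad/s): [2.79, 2.79, 3.14, 3.14, 3.14, 3.14].

### API

Orientations are given as a unit quaternion [w, x, y, z].
In Python, from cell import bot gives the robot as it stands.
- The arm moves only by the tool step_arm, never from a script. Its argument "increments" is a list of rows, each a list of 2 entries, a list of its own where there are three numbers: the shift along the tool's x, y, z in m, then the turn about the tool's z in degrees. In form: [[[dx, dy, dz], roll], ...]. A call has 1 to 20 rows; each row is the pose to reach, as a shift and turn from the pose commanded when the call began, along the tool's axes at that moment; what a row does not reach only later rows make up. A row lasts 1/12 s, in which the tool goes at most 41.7 mm and 7.16 degrees, less where a joint would pass 70% of its speed; a pose out of reach is approached as far as the arm can. A call with a gripper value outside its range is refused whole. "hand" is the finger opening in m, from 0 to 0.0854, set as the call begins (left out, the last holds). The fingers move at their own pace and stop on an object; "newtons" is the grip in N (left out, the last holds). Time passes only in rows, so rows that repeat a pose let the fingers close. It gives the time, the measured TCP pose, the force, the opening and the grip force at its end, in the units of the state.
- bot.get_obs(): the state, without advancing time (a new reading comes with each control period).
- bot.grab_frame(name): name is "scene" or "top" or "wrist"; returns (picture, depth): 400x640x3 uint8, blue, green, red; 400x640 float32, mm along the optical axis (not along the pixel's ray), 0 where there is no reading.
- bot.camera_model(name): a dict with "mtx" (3x3 intrinsics, pixels), "extrinsics" (4x4, takes a point from camera to world coordinates); the wrist camera has in their place "tool_from_camera" (4x4, takes a point from camera to tool coordinates, whose origin is the TCP and whose axes are the flange's). Camera axes: x right, y down, z forward; pixel columns grow to the right and rows downward; lengths in mm; the calibration is good to about 2 mm. A picture is of the moment at which its call begins: read the wrist's pose just before it. camera_model takes no time and is no camera call.
- bot.job_done(): hands the job in; it is judged then, once.
The state is a dict: "t": time; "joint_pos": joint angles; "joint_velocities": joint speeds; "effort": joint torques, N m; "position": TCP position; "ee_rot": TCP orientation; "ft_force": force on the tool from outside, world axes, zero at the start; "moment": the same for the moment, N m; "opening": finger opening in mm; "gripper_force": force on a finger pad.
Only numpy, scipy, OpenCV 4.12 (cv2) and the standard library are available. Lean on these libraries where they do the work, as an engineer would, in place of code of your own. Each camera call takes 0.05 s, during which the arm holds its last target. There are 200 camera calls.

### The job

Start up the tape polishing unit: first press its raised clear guard all the way down shut, then switch on the mains rocker of the control desk by pushing in the half that stands proud, then press the start button (the small round one in the middle) fully in and let it come back out. Do not press the mushroom-headed stop button, and do not disturb or pick up the loose things on the bench.

Things in the scene. Friction and masses are not known exactly. Their poses are not given: they have to be found in the camera images.
- machine: Tape polishing unit, fixed to the bench: blue-grey plate 300 x 200 x 15 mm carrying a blue slide, a motor (far end) and a tape reel. Origin: on the bench, 10 mm nearer the front than the plate's middle; its x axis points from its front to its far end (away from the robot, yawed up to 0.2 rad), y along the guard's hinge, z up. All parts other than the guard are below 140 mm. It may stand on the left or on the right.
- guard (a joint): Hinge of the machine's guard: 0 = fully shut (level, on its two rest posts), grows as it opens upward (rad). It starts raised, 0.55 to 1.0, and stays wherever it is left: a stiff hinge, about 0.35 N m of friction, so 2 to 4 N at the rail moves it.
- guard_hinge (a point): Middle of the guard's hinge line, 135 mm above the bench, 45 mm beyond the machine's origin along the machine's +x. The hinge line runs along the machine's y; shutting swings the free edge down and towards the machine's front (-x).
- guard_rail (a point): Middle of the upper face of the guard's black push rail, the free edge of the guard: rail 182 mm long (along the machine's y), 26 mm deep, 10 mm thick; this point is 118 mm from the hinge line. The guard is a clear panel 150 mm wide and 4 mm thick in aluminium side strips, with the rail at its free edge (131 mm from the hinge) and a 30 mm clear lip below it. The upper face looks up when shut and up and away from the machine's front when raised.
- console: Control desk, a grey box 230 mm wide (y), 150 mm deep (x), fixed to the bench, 45 mm high in front rising to 85 mm at the far side: its top slopes 0.26 rad, up towards +x. Origin: centre of its underside; x from front to far side, z up, yawed up to 0.2 rad. On its top, along y: rocker at +72 mm (left), start button in the middle, stop button at -72 mm (right). A 10 mm high lamp stands 52 mm beyond the start button. It may stand on the left or on the right.
- rocker (a joint): Mains rocker switch: 0 = off (starts so, far half standing proud), 0.4 = on (far half pushed in) (rad). Stiff: it moves while pushed with about 4 N at the press point and stays where it is left, so push it right to its stop.
- rocker_far (a point): Press point on the upper face of the rocker's far half, 15 mm up the slope from its pivot; rides on the rocker (moves down 6 mm when it is switched on). The black rocker is 42 mm long (up the slope) and 22 mm wide, in a grey bezel 54 x 31 mm and 3 mm high; off, its far end stands about 17 mm above the panel, pushed in about 8 mm.
- start (a joint): Start button, travel along the normal of the sloping top: 0 = out, 0.005 = fully in (m). Springs back; starts to move at 1.5 N, fully in takes 5 N.
- start_top (a point): Centre of the top of the start button's black round cap, 26 mm across, 9 mm proud of its 42 mm wide grey collar when out (the collar is 12 mm high). Rides on the cap.
- stop (a joint): Stop button, travel along the normal of the sloping top: 0 = out, 0.005 = fully in (m). Needs more than 4 N. Not to be pressed.
- stop_top (a point): Centre of the top of the stop button: a black mushroom head 40 mm across, 32 mm above the panel. Not to be pressed.
- oiler: White plastic oil bottle with black cap, 34 mm across, 85 mm high, standing loose on the bench between machine and desk; origin at the middle of its underside. Leave it.
- spanner: Steel spanner 130 mm long, 38 mm wide, 8 mm thick, lying loose on the bench; origin at the middle of its underside, x along it. Leave it.
- collar: Steel shaft collar, 38 mm across, 16 mm high, lying loose on the bench; origin at the middle of its underside. Leave it.

How it is judged (in metres and radians):
On the way, in this order (a step that is already met when the one before it is completed fails the run):
1. the guard is shut (within 0.05 rad, 6 mm at its rail) (value of joint guard below 0.05 rad), for 0.1 s.
2. the mains rocker is on, the guard still shut (value of joint rocker above 0.33 rad and value of joint guard below 0.05 rad), for 0.1 s.
3. the start button is in (at least 4 of its 5 mm), the rocker on and the guard shut (all of step 2 and value of joint start above 0.004 m), for 0.05 s.
At the end, for the whole second after the job is handed in: The guard is shut within 0.05 rad (6 mm at its rail), the rocker is on (above 0.33 of 0.4 rad), the start and stop buttons are out (within 1 mm), the bottle stands, and the bottle, spanner and collar lie within 10 mm of where they began (all of step 2 and value of joint each of start, stop below 0.001 m and distance of each of oiler, spanner, collar from where it was at the start of the episode below 0.01 m and angle between oiler's own z axis and vertical below 0.1 rad); the robot touches nothing.
It fails at once if the start button is pressed before the guard is shut and the rocker is on (value of joint start above 0.002 m and (value of joint rocker below 0.3 rad or value of joint guard above 0.07 rad)).
It fails at once if the rocker is switched on before the guard is shut (value of joint rocker above 0.2 rad and value of joint guard above 0.07 rad).
It fails at once if the stop button is pressed (more than 2 mm) (value of joint stop above 0.002 m).
It fails at once if the guard is lifted open instead of shut (beyond 1.1 rad) (value of joint guard above 1.1 rad).
It fails at once if a loose thing on the bench is disturbed: bottle, spanner or collar moved or lifted by 20 mm, or the bottle tipped (distance of any of oiler, spanner, collar from where it was at the start of the episode above 0.02 m or angle between oiler's own z axis and vertical above 0.3 rad).
It also fails if it takes over 58 s, if anything falls off the work surface, if the arm or the gripper's body presses on something with over 40 N, if the wrist force passes 120 N, or if a joint passes its speed limit or range.

## Working session

There is one attempt and no reset: what is moved stays moved. The work goes in short steps, Python scripts to look and compute and a tool call to move; the robot and the scene stay as the last step left them, time stands still between calls to the robot, and variables do not carry over. Pictures are saved under pics/ and viewed, at most 10 in all, crops included, and the job is handed in when it is done.

Besides the shell and the picture viewer there is one more tool, called after "Emit:" as name(argument=value, ...) on one line, values as JSON. step_arm: Moves the arm, as the interface text tells. Its arguments: {"type":"object","properties":{"increments":{"type":"array","items":{"type":"array"}},"hand":{"type":"number"},"newtons":{"type":"number"}},"required":["increments"]}

```bash
mkdir -p pics; python3 - <<'E'
from cell import bot
import cv2,numpy as np
o=bot.get_obs();print(o, bot.tip_extent)
for n in("top","scene"):
    p,d=bot.grab_frame(n);cv2.imwrite(f"pics/{n}0.png",p);np.save(f"pics/{n}0.npy",d)
    m=bot.camera_model(n);print(n,np.round(m["mtx"],1).tolist(),np.round(m["extrinsics"],3).tolist())
E
```

```text
{'t': 0.0, 'joint_pos': array([-1.27009996e+00,  8.79692418e-02,  1.37231465e+00,  1.77334148e-07,
        1.68355239e+00, -1.03071566e-01]), 'joint_velocities': array([ 2.55632573e-04, -1.42274958e-03, -4.41957679e-06,  7.45483121e-04,
        3.10133778e-04,  1.77229609e-03]), 'effort': array([ 4.63812557e-04, -3.51867235e+01, -3.13272393e+01, -1.62850365e-04,
        1.08257300e-02,  9.22818259e-06]), 'position': array([ 216.06334339, -505.65847349,  403.50024247]), 'ee_rot': array([-1.11635005e-03,  9.79689934e-01,  2.00515272e-01, -1.10581102e-04]), 'ft_force': array([-0.31664276, -0.0386794 , -0.52405708]), 'moment': array([0.05209404, 0.00131379, 0.01191779]), 'gripper_force': 0.0, 'opening': 85.28408161181922} 173.4
top [[372.5, 0.0, 318.7], [0.0, 372.5, 193.4], [0.0, 0.0, 1.0]] [[-0.004, -0.981, 0.196, 379.662], [-1.0, 0.009, 0.024, 17.909], [-0.026, -0.196, -0.98, 927.522], [0.0, 0.0, 0.0, 1.0]]
scene [[412.4, 0.0, 324.0], [0.0, 412.4, 199.9], [0.0, 0.0, 1.0]] [[-0.163, 0.545, -0.822, 1299.895], [0.986, 0.075, -0.146, 163.842], [-0.018, -0.835, -0.55, 628.632], [0.0, 0.0, 0.0, 1.0]]
```

View pics/top0.png

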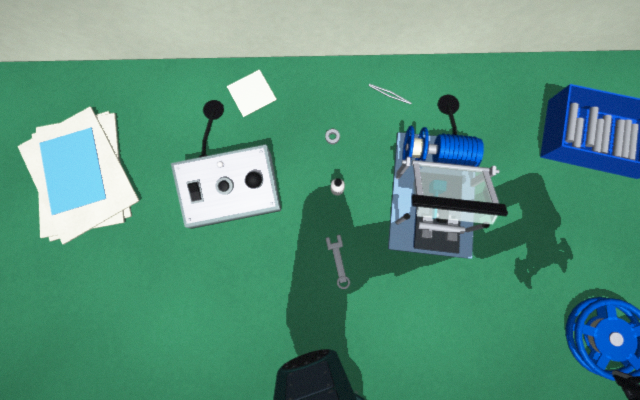

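View pics/scene0.png

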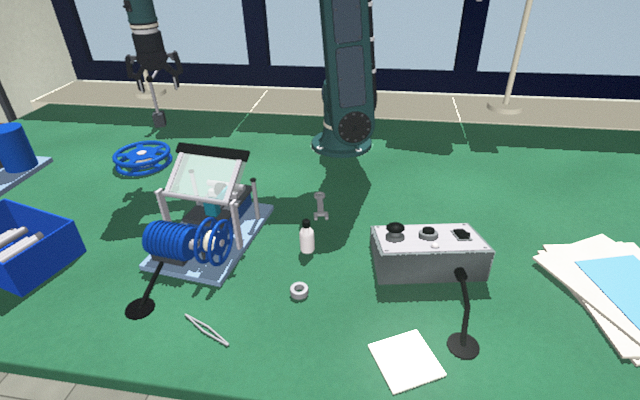

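The top view shows the desk on the left, with the rocker at about (194,190), start at (225,185) and stop at (254,179). The machine is on the right, with its black rail running from (413,202) to (506,210). The bottle, spanner and collar lie between them. I'll enlarge both.

```bash
python3 - <<'E'
import cv2,numpy as np
p=cv2.imread("pics/top0.png")
a=cv2.resize(p[140:235,165:290],None,fx=6,fy=6,interpolation=cv2.INTER_CUBIC)
b=cv2.resize(p[120:265,380:520],None,fx=4,fy=4,interpolation=cv2.INTER_CUBIC)
cv2.imwrite("pics/a.png",a);cv2.imwrite("pics/b.png",b)
E
```

```text
(no output)
```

View pics/a.png

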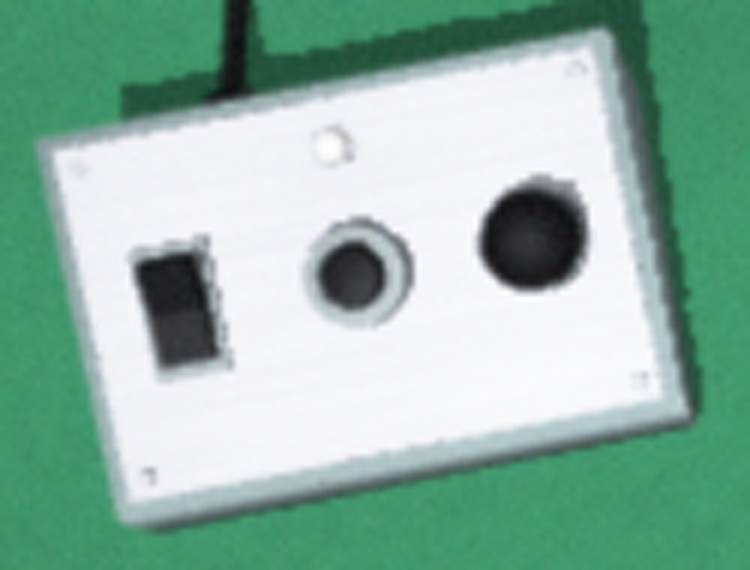

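View pics/b.png

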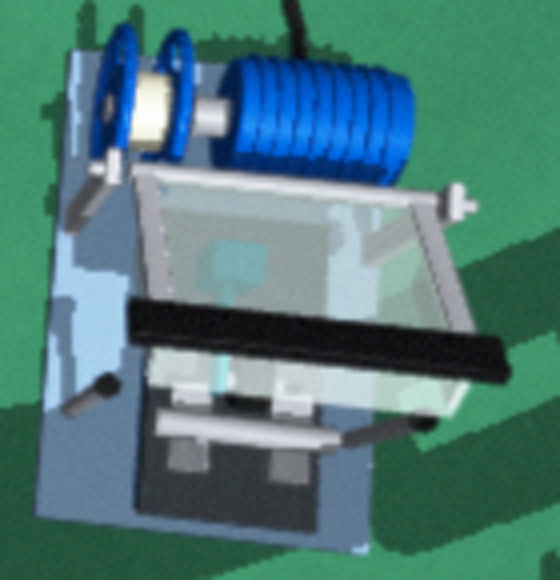

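Crop A gives the rocker at about (180,310), start at (352,275), stop at (532,238) and the lamp at (330,147). Crop B gives the rail from (131,320) to (508,360) and the hinge ends at (113,165) and (458,200). I'll deproject these.

```bash
cat > h.py <<'E'
import numpy as np,cv2
from cell import bot
def cloud(n="top",f="pics/top0.npy"):
    d=np.load(f);m=bot.camera_model(n);K=np.array(m["mtx"]);E=np.array(m["extrinsics"])
    v,u=np.mgrid[0:400,0:640]
    P=np.stack([(u-K[0,2])/K[0,0]*d,(v-K[1,2])/K[1,1]*d,d],-1)
    return P@E[:3,:3].T+E[:3,3]
E
python3 - <<'E'
from h import *
C=cloud();p=cv2.imread("pics/top0.png")
np.set_printoptions(precision=1,suppress=True)
def A(x,y,r=1):
    u,v=165+x/6-.5+.08,140+y/6-.42;u,v=int(round(u)),int(round(v));return np.median(C[v-r:v+r+1,u-r:u+r+1].reshape(-1,3),0)
for n,q in dict(rockfarend=(167,265),rockpiv=(180,308),rocknear=(190,350),start=(352,275),stop=(532,238),lamp=(330,147),pTL=(70,175),pTR=(570,85),pBL=(145,460),pBR=(630,370)).items(): print(n,A(*q))
# rail: dark pixels with z>150
sub=np.zeros(p.shape[:2],bool);sub[185:220,405:515]=1
m=sub&(p.max(2)<50)&(C[...,2]>150)
R=C[m];print("rail n",len(R),R.min(0),R.max(0));c=R.mean(0);w,V=np.linalg.eigh(np.cov((R-c).T));print(c,np.sqrt(w),V.T.round(3))
q=(R-c)@V[:,2];print("len",q.min(),q.max(),"mid",c+V[:,2]*(q.min()+q.max())/2)
# panel plane
mk=np.zeros_like(sub);mk[150:225,170:280]=1
mk&=(p.min(2)>200)&(C[...,2]>35)&(C[...,2]<90)
Q=C[mk];A_=np.c_[Q[:,:2],np.ones(len(Q))];s=np.linalg.lstsq(A_,Q[:,2],rcond=None)[0];print("plane",s,"slope",np.hypot(*s[:2]),"yaw",np.arctan2(s[1],s[0]))
mm=np.zeros(p.shape[:2],np.uint8);mm[145:232,165:285]=(C[145:232,165:285,2]>38)
T=C[mm>0];r=cv2.minAreaRect(T[:,:2].astype(np.float32));print(r)
# plate of the machine z~15
k=np.zeros_like(sub);k[125:265,380:480]=1;k&=(abs(C[...,2]-15)<4);print("plate",cv2.minAreaRect(C[k][:,:2].astype(np.float32)),np.median(C[k],0))
# height of table
print("table z",np.median(C[280:300,100:200,2]))
# hinge ends
for x,y in((113,165),(458,200)):
    u,v=int(380+x/4),int(120+y/4);print(C[v-1:v+2,u-1:u+2].reshape(-1,3)[:9])
E
```

```text
rockfarend [572.6 336.   83.9]
rockpiv [557.7 330.1  76.7]
rocknear [542.3 328.6  70.9]
start [569.2 261.6  88.1]
stop [580.4 189.   98.2]
lamp [620.1 270.6  88.1]
pTL [609.5 375.   84. ]
pTR [645.8 178.1  80.7]
pBL [502.1 350.2  52.8]
pBR [537.3 156.2  52. ]
rail n 992 [ 379.7 -327.1  199.1] [519.8  17.9 927.5]
[ 498.  -235.4  211.1] [ 5.8 42.1 58.2] [[ 1.  -0.1  0.2]
 [ 0.2  0.5 -0.8]
 [-0.   0.9  0.5]]
len -83.89142820874937 578.7907548701561 mid [496.8 -21.2 335. ]
plane [  0.3   0.1 -97.7] slope 0.26915945363878085 yaw 0.18755434201844243
((551.4074096679688, 188.84715270996094), (424.1183166503906, 234.49639892578125), 73.80339813232422)
plate ((577.6880493164062, -244.98541259765625), (199.7568817138672, 334.3163757324219), 83.34833526611328) [ 500.4 -174.9   15. ]
table z -0.6826425549936062
[[ 608.3 -155.1  143.4]
 [ 608.8 -157.6  141.7]
 [ 608.7 -159.7  141.9]
 [ 605.7 -154.7  144.6]
 [ 606.2 -157.2  142.8]
 [ 606.  -159.3  143.4]
 [ 603.6 -154.7  144.1]
 [ 604.3 -157.4  141.5]
 [ 604.  -159.3  142.6]]
[[ 586.  -337.7  143.5]
 [ 585.7 -339.2  144.8]
 [ 585.7 -341.5  144.6]
 [ 583.8 -337.5  143.5]
 [ 584.1 -340.1  142.4]
 [ 583.1 -340.5  146.1]
 [ 581.6 -337.3  143.6]
 [ 581.9 -340.1  142. ]
 [ 581.2 -340.9  144.9]]
```

```bash
python3 - <<'E'
from h import *
C=cloud();p=cv2.imread("pics/top0.png")
np.set_printoptions(precision=1,suppress=True)
sub=np.zeros(p.shape[:2],bool);sub[190:218,410:510]=1
m=sub&(p.max(2)<60)&(C[...,2]>165)&(C[...,2]<250)
R=C[m];print(len(R),np.percentile(R,[1,50,99],axis=0))
for a in range(-330,-140,30):
    s=R[(abs(R[:,1]-a)<5)];print(a,len(s),np.percentile(s,[3,50,97],axis=0).tolist() if len(s) else 0)
yaw=-.118;ax=np.array([np.cos(yaw),np.sin(yaw)]);ay=np.array([-ax[1],ax[0]])
l=R[:,:2]@ay;print("along y",np.percentile(l,[.5,99.5]),"x:",np.percentile(R[:,:2]@ax,[2,50,98]))
h=np.array([595,-248.5]);print("hinge in m",h@ax,h@ay)
k=np.zeros_like(sub);k[125:262,385:470]=1;k&=(abs(C[...,2]-15)<4);k=cv2.morphologyEx(k.astype(np.uint8),cv2.MORPH_OPEN,np.ones((3,3)))>0
pl=C[k][:,:2];print("plate",np.percentile(pl@ax,[1,99]),np.percentile(pl@ay,[1,99]))
E
```

```text
1015 [[ 479.3 -323.8  199.8]
 [ 498.  -236.4  208.9]
 [ 517.7 -147.4  214.8]]
-330 5 [[485.4437471326327, -327.01001509716554, 201.3883459113915], [493.66177816763815, -326.01217050543823, 204.08128038991663], [499.55050030315823, -325.2175063099638, 208.14741595961655]]
-300 54 [[481.3311923397584, -304.7047832541022, 200.38713692895647], [491.2589426635967, -299.9615629144819, 208.36167610063592], [502.42794664182037, -295.48078604233456, 213.51715720305037]]
-270 55 [[484.6148507716254, -274.27943839678187, 200.43173405121996], [495.2394160542584, -269.8670190021409, 208.35443644316535], [506.6338509127641, -265.19790698031517, 213.5365509547122]]
-240 53 [[487.63577565366063, -244.6929899462177, 199.87891749313874], [497.4559432197624, -240.06030276207125, 208.82980817390091], [509.01139414359966, -236.19269138047366, 213.62945078269044]]
-210 53 [[491.59723733559326, -214.2218369403271, 201.01338006996494], [501.6317537880867, -209.70093165578092, 209.16615380899066], [512.9995043370405, -205.60439228516864, 213.45834078482818]]
-180 55 [[495.78937569797364, -184.16466484925442, 200.49148416037326], [505.8343263840048, -179.63211658321103, 209.02016211293926], [517.3528957198089, -175.38720456502696, 213.1935708404425]]
-150 52 [[498.01094330249265, -154.44868130208994, 200.37837923342929], [506.0316768348456, -150.6972544616765, 209.20267783710926], [519.4496699354764, -145.7178527852277, 214.0995848757833]]
along y [-264.9  -85.6] x: [512.4 522.5 534.6]
hinge in m 620.1174127741502 -176.72477012092645
plate [436.5 732.1] [-266.8  -76.7]
```

Emit:
step_arm(increments=[[[0.0,0.0,-0.025],4],[[0.03,-0.012,-0.03],8],[[0.06,-0.023,-0.03],12.5],[[0.09,-0.035,-0.03],12.5],[[0.12,-0.046,-0.03],12.5],[[0.15,-0.058,-0.03],12.5],[[0.18,-0.069,-0.03],12.5],[[0.21,-0.081,-0.03],12.5],[[0.24,-0.092,-0.03],12.5],[[0.27,-0.104,-0.03],12.5],[[0.3,-0.115,-0.03],12.5],[[0.33,-0.127,-0.03],12.5],[[0.35,-0.134,-0.03],12.5],[[0.363,-0.139,-0.03],12.5],[[0.363,-0.139,-0.03],12.5],[[0.363,-0.139,-0.03],12.5]], hand=0.0, newtons=40)

```text
t: 1.43
position: [495.4, -235.2, 434.2]
ee_rot: [0.0, 0.996, 0.093, -0.001]
ft_force: [0.7, -0.2, -0.3]
opening: -0.2
gripper_force: 0.0
```

```bash
python3 - <<'E'
from h import *
print(bot.tip_extent)
from scipy.spatial.transform import Rotation as R
o=bot.get_obs();print(o["t"],o["position"],R.from_quat(o["ee_rot"],scalar_first=True).as_matrix().round(3),o["ft_force"],o["opening"])
p,d=bot.grab_frame("scene");cv2.imwrite("pics/s1.png",cv2.resize(p[80:280,60:360],None,fx=2.5,fy=2.5))
E
```

```text
173.4
1.4333 [ 495.39689386 -235.2209678   434.17341523] [[ 0.983  0.185 -0.002]
 [ 0.185 -0.983 -0.   ]
 [-0.002 -0.    -1.   ]] [ 0.66483258 -0.16611455 -0.27034638] -0.1819767174936425
```

View pics/s1.png

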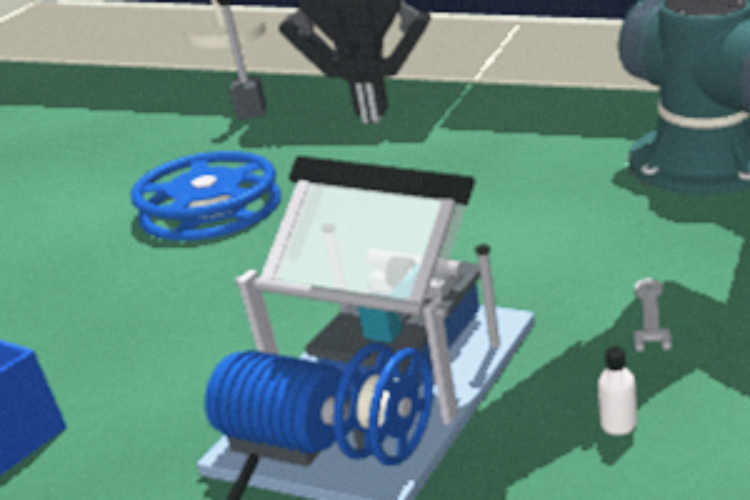

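The closed tips are directly above the middle of the rail. Next I'll press it along its arc.

Emit:
step_arm(increments=[[[0,0,0.02],0],[[0,0,0.04],0],[[0,0,0.048],0],[[-0.002,-0.001,0.054],0],[[-0.005,-0.0015,0.06],0],[[-0.008,-0.002,0.066],0],[[-0.011,-0.003,0.072],0],[[-0.013,-0.004,0.078],0],[[-0.015,-0.0045,0.084],0],[[-0.017,-0.005,0.09],0],[[-0.019,-0.0055,0.096],0],[[-0.021,-0.006,0.102],0],[[-0.021,-0.006,0.106],0],[[-0.021,-0.006,0.106],0]])

```text
t: 2.65
position: [473.3, -233.1, 327.1]
ee_rot: [-0.001, 0.996, 0.093, -0.001]
ft_force: [-0.4, -0.6, 0.1]
opening: 0.1
gripper_force: 0.0
```

```bash
python3 - <<'E'
from h import *
p,d=bot.grab_frame("scene");cv2.imwrite("pics/s2.png",cv2.resize(p[80:280,60:360],None,fx=2.5,fy=2.5))
print(bot.get_obs()["ft_force"])
E
```

```text
[-0.17075075 -0.00946528  0.5117372 ]
```

View pics/s2.png

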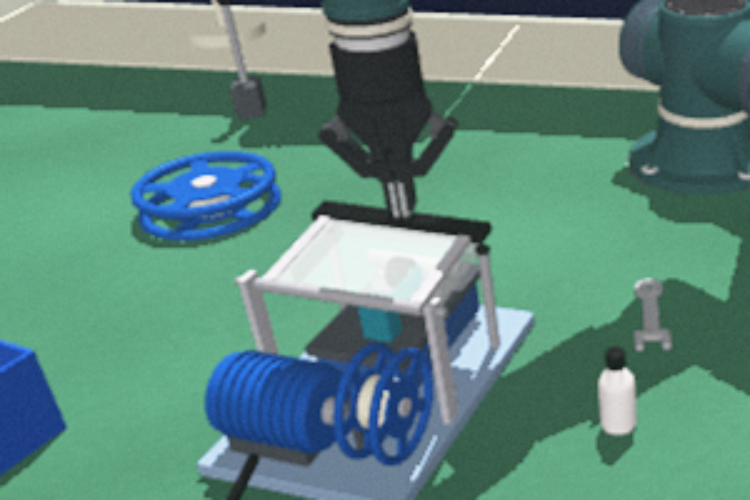

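The tip is on the rail and the guard is nearly level. I'll keep pressing.

Emit:
step_arm(increments=[[[-0.001,0,0.002],0],[[-0.001,0,0.004],0],[[-0.001,0,0.006],0],[[-0.001,0,0.008],0],[[-0.001,0,0.01],0],[[-0.001,0,0.01],0]])

```text
t: 3.2
position: [472.5, -233.5, 318.2]
ee_rot: [-0.0, 0.996, 0.093, -0.0]
ft_force: [0.5, 0.0, 0.6]
opening: 0.2
gripper_force: 0.0
```

Emit:
step_arm(increments=[[[0,0,0.002],0],[[0,0,0.004],0],[[0,0,0.006],0],[[0,0,0.006],0]])

```text
t: 3.53
position: [472.5, -233.5, 313.4]
ee_rot: [0.0, 0.996, 0.093, 0.0]
ft_force: [-2.1, -0.1, 4.4]
opening: -0.1
gripper_force: 2.1
```

Emit:
step_arm(increments=[[[0,0,0.002],0],[[0,0,0.004],0],[[0,0,0.004],0]])

```text
t: 3.78
position: [472.3, -233.4, 313.3]
ee_rot: [0.001, 0.996, 0.093, 0.001]
ft_force: [-8.1, 3.8, 18.3]
opening: -0.0
gripper_force: 9.1
```

The guard is on its stop: 18 N with no further motion. I'll lift off and travel to above the rocker.

Emit:
step_arm(increments=[[[0,0,-0.03],0],[[0,0,-0.07],0],[[0.01,-0.027,-0.08],0],[[0.025,-0.067,-0.08],0],[[0.04,-0.106,-0.08],0],[[0.055,-0.146,-0.08],0],[[0.07,-0.186,-0.08],0],[[0.085,-0.226,-0.08],0],[[0.1,-0.266,-0.08],0],[[0.115,-0.306,-0.08],0],[[0.13,-0.346,-0.08],0],[[0.145,-0.386,-0.08],0],[[0.16,-0.426,-0.08],0],[[0.175,-0.465,-0.08],0],[[0.19,-0.505,-0.08],0],[[0.203,-0.54,-0.08],0],[[0.203,-0.54,-0.08],0],[[0.203,-0.54,-0.08],0]])

```text
t: 5.28
position: [572.2, 337.7, 386.6]
ee_rot: [0.0, 0.995, 0.095, -0.001]
ft_force: [1.2, -0.1, -0.3]
opening: -0.3
gripper_force: 0.0
```

```bash
python3 - <<'E'
from h import *
np.set_printoptions(precision=1,suppress=True)
p,d=bot.grab_frame("top");cv2.imwrite("pics/t2.png",p);np.save("pics/t2.npy",d);C=cloud("top","pics/t2.npy")
sub=np.zeros(p.shape[:2],bool);sub[185:245,395:520]=1
m=sub&(p.max(2)<60)&(C[...,2]>110)&(C[...,2]<250)
R=C[m];print(len(R),np.percentile(R,[1,10,50,90,99],axis=0))
C0=cloud();q=cv2.imread("pics/top0.png");print("diff loose",[np.abs(p[a:b,c:e].astype(int)-q[a:b,c:e]).mean().round(1) for a,b,c,e in((170,200,325,350),(230,295,322,355),(125,147,322,345))])
i=np.hstack([cv2.resize(p[140:235,165:290],None,fx=3,fy=3),cv2.resize(p[140:235,395:520],None,fx=3,fy=3)]);cv2.imwrite("pics/t2c.png",i)
print(bot.get_obs()["position"])
E
```

```text
934 [[ 457.7 -321.1  136.8]
 [ 465.7 -305.   138. ]
 [ 477.4 -234.6  139.8]
 [ 490.  -162.4  141.5]
 [ 496.9 -145.7  142.6]]
diff loose [np.float64(28.7), np.float64(70.8), np.float64(18.7)]
[572.4 335.7 387.2]
```

View pics/t2c.png

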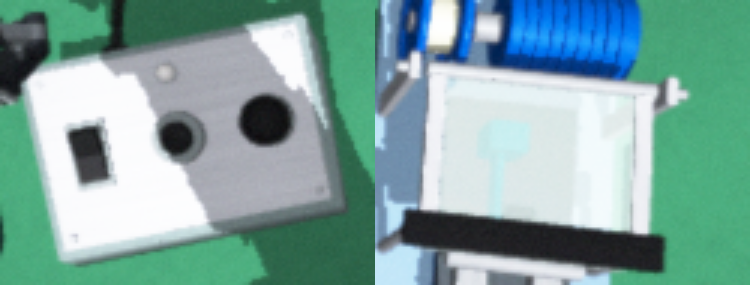

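The guard is level (rail at z ≈ 140) and the right half of the crop shows it shut. The rocker and buttons are unchanged. I'll descend on the rocker's far half.

Emit:
step_arm(increments=[[[0,0,0.04],0],[[0,0,0.08],0],[[0,0,0.108],0],[[0,0,0.116],0],[[0,0,0.12],0],[[0,0,0.122],0],[[0,0,0.124],0],[[0,0,0.126],0],[[0,0,0.126],0]])

```text
t: 6.08
position: [572.9, 334.7, 264.8]
ee_rot: [-0.001, 0.996, 0.093, 0.002]
ft_force: [0.6, -0.5, -1.3]
opening: -0.0
gripper_force: 0.0
```

Emit:
step_arm(increments=[[[0,0,0.002],0],[[0,0,0.004],0],[[0,0,0.006],0],[[0,0,0.008],0],[[0,0,0.008],0]])

```text
t: 6.5
position: [573.7, 335.0, 257.0]
ee_rot: [-0.001, 0.996, 0.093, 0.004]
ft_force: [3.2, 0.1, 3.9]
opening: -0.2
gripper_force: 2.1
```

Emit:
step_arm(increments=[[[0,0,0.002],0],[[0,0,0.004],0],[[0,0,0.006],0],[[0,0,0.006],0]])

```text
t: 6.83
position: [573.6, 335.0, 252.5]
ee_rot: [-0.001, 0.996, 0.093, 0.004]
ft_force: [1.9, 0.5, 10.1]
opening: 0.1
gripper_force: 4.8
```

Emit:
step_arm(increments=[[[0,0,0.002],0],[[0,0,0.003],0],[[0,0,0.003],0]])

```text
t: 7.08
position: [573.5, 335.0, 252.2]
ee_rot: [-0.001, 0.996, 0.093, 0.004]
ft_force: [-1.5, -1.4, 18.2]
opening: -0.1
gripper_force: 8.9
```

Firm stop at tip z ≈ 79. I'll lift and verify the rocker.

Emit:
step_arm(increments=[[[0,0,-0.03],0],[[0,0,-0.07],0],[[0,0,-0.11],0],[[0,0,-0.14],0],[[0,0,-0.14],0],[[0,0,-0.14],0]])

```text
t: 7.58
position: [572.3, 334.8, 388.5]
ee_rot: [-0.001, 0.996, 0.093, 0.002]
ft_force: [-0.3, 0.2, -0.5]
opening: 0.3
gripper_force: 0.0
```

```bash
python3 - <<'E'
from h import *
np.set_printoptions(precision=1,suppress=True)
p,d=bot.grab_frame("top");np.save("pics/t3.npy",d);C=cloud("top","pics/t3.npy");C0=cloud()
cv2.imwrite("pics/t3c.png",cv2.resize(p[140:235,165:290],None,fx=6,fy=6))
for v in range(180,204,1): 
    u=int(round(165+(180+(140+v-450 if 0 else 0))/6)); u=int(round(195-(191.5-v)*.23));print(v,u,np.median(C0[v,u-1:u+2],0),np.median(C[v,u-1:u+2],0)[2:])
o=bot.get_obs();print(o["t"],o["position"])
E
```

```text
180 192 [585.2 339.3  74.7] [73.9]
181 193 [582.9 338.7  74. ] [76.9]
182 193 [580.8 337.7  72.5] [73.7]
183 193 [575.7 333.3  83.9] [79.6]
184 193 [572.8 333.2  86.2] [77.9]
185 194 [570.8 330.4  84.3] [77.9]
186 194 [568.8 330.9  82.7] [78.7]
187 194 [566.9 331.6  80.5] [76.9]
188 194 [564.3 331.2  81.1] [77.2]
189 194 [562.4 331.7  78.9] [75.2]
190 195 [560.3 330.2  77.6] [77.5]
191 195 [557.7 330.1  78.2] [75.8]
192 195 [555.8 330.1  76. ] [76.1]
193 195 [553.6 330.8  74.7] [76.9]
194 196 [551.2 327.8  74.9] [77.6]
195 196 [549.6 328.6  70.4] [76.7]
196 196 [547.2 328.   70.7] [76.7]
197 196 [544.6 328.6  71.7] [76.1]
198 196 [542.3 328.6  71.1] [77.]
199 197 [540.4 326.6  68.7] [78.1]
200 197 [537.6 326.6  70.5] [71.]
201 197 [536.7 328.9  62.5] [61.7]
202 197 [534.4 328.1  61.3] [62.7]
203 198 [532.4 327.5  59.1] [60.6]
7.6333 [572.2 334.8 385.6]
```

View pics/t3c.png

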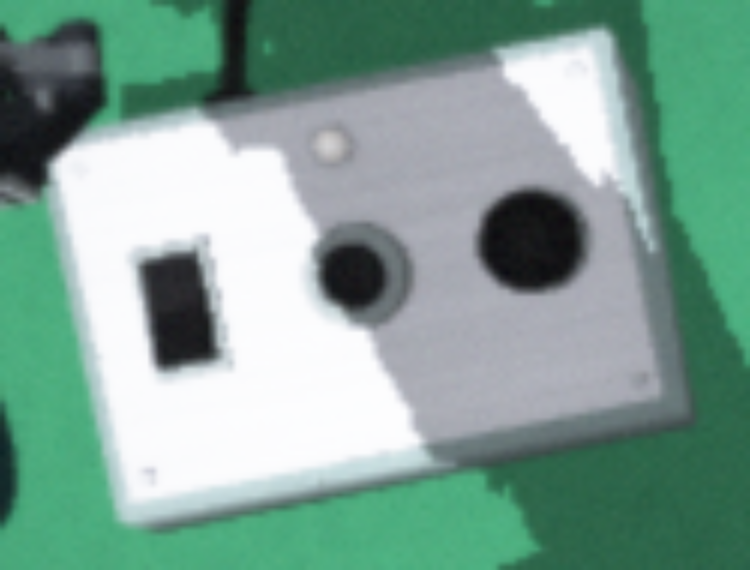

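The rocker face slope went from about 0.42 to about 0.04 rad, so it is fully on. Next is the start button.

Emit:
step_arm(increments=[[[-0.006,0.025,0],0],[[-0.012,0.05,0.01],0],[[-0.017,0.071,0.04],0],[[-0.017,0.071,0.07],0],[[-0.017,0.071,0.095],0],[[-0.017,0.071,0.108],0],[[-0.017,0.071,0.114],0],[[-0.017,0.071,0.118],0],[[-0.017,0.071,0.118],0],[[-0.017,0.071,0.118],0]])

```text
t: 8.47
position: [569.2, 262.3, 269.0]
ee_rot: [-0.0, 0.996, 0.093, 0.001]
ft_force: [0.7, 0.1, 0.1]
opening: 0.2
gripper_force: 0.0
```

Emit:
step_arm(increments=[[[0,0,0.002],0],[[0,0,0.004],0],[[0,0,0.006],0],[[0,0,0.008],0],[[0,0,0.008],0]])

```text
t: 8.88
position: [569.2, 261.9, 260.5]
ee_rot: [-0.0, 0.996, 0.093, 0.001]
ft_force: [0.0, -0.3, 2.7]
opening: -0.1
gripper_force: 1.4
```

Emit:
step_arm(increments=[[[0,0,0.002],0],[[0,0,0.004],0],[[0,0,0.006],0],[[0,0,0.006],0]])

```text
t: 9.22
position: [569.5, 262.0, 257.2]
ee_rot: [-0.001, 0.996, 0.093, 0.003]
ft_force: [-1.6, 0.4, 10.8]
opening: 0.1
gripper_force: 5.5
```

Emit:
step_arm(increments=[[[0,0,0.002],0],[[0,0,0.003],0],[[0,0,0.003],0]])

```text
t: 9.47
position: [569.4, 262.0, 256.9]
ee_rot: [-0.001, 0.996, 0.093, 0.003]
ft_force: [-4.4, -2.1, 20.3]
opening: -0.3
gripper_force: 10.2
```

Emit:
step_arm(increments=[[[0,0,-0.02],0],[[0,0,-0.05],0],[[0,0,-0.09],0],[[0,0,-0.13],0],[[-0.02,0,-0.15],0],[[-0.06,0,-0.15],0],[[-0.1,0,-0.15],0],[[-0.1,0,-0.15],0],[[-0.1,0,-0.15],0]])

```text
t: 10.22
position: [468.4, 242.9, 399.4]
ee_rot: [0.0, 0.996, 0.093, -0.001]
ft_force: [-0.1, 0.2, -0.3]
opening: -0.2
gripper_force: 0.0
```

```bash
python3 - <<'E'
from h import *
np.set_printoptions(precision=1,suppress=True)
p,d=bot.grab_frame("top");np.save("pics/t4.npy",d);C=cloud("top","pics/t4.npy");C0=cloud()
cv2.imwrite("pics/t4.png",p)
for n,(v,u) in dict(start=(185,223),stop=(179,253),rockfar=(185,194),rocknear=(197,196),rail=(222,455)).items(): print(n,np.median(C0[v-1:v+2,u-1:u+2].reshape(-1,3),0),np.median(C[v-1:v+2,u-1:u+2].reshape(-1,3),0))
E
```

```text
start [569.2 261.6  88.1] [569.5 261.1  87. ]
stop [580.4 189.   98.2] [580.4 189.3  98.5]
rockfar [570.8 330.4  84.3] [572.2 332.8  78.3]
rocknear [544.6 328.6  71.1] [481.8 210.8 397.4]
rail [ 479.2 -267.7   85.7] [ 472.7 -249.5  139.2]
```

View pics/t4.png

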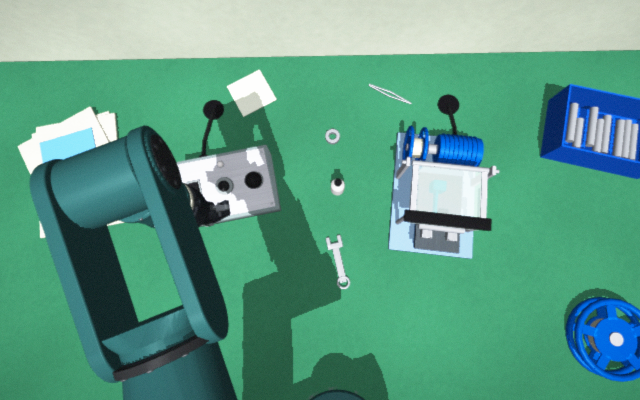

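The guard is shut, the rocker on and the start button back out. The bottle (338,186), collar (332,136) and spanner (338,262) are where they began, and the robot is clear. I'll hand in.

```bash
python3 -c "
from cell import bot
print(bot.job_done())"
```

```text
the job is handed in; nothing more can be done
None
```

The guard is shut, the mains rocker is on, and the start button was pressed fully in and released; the stop button and loose items weren't touched, and the job was handed in at about 10 s (no verdict was returned).

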